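# Clip the push-block base in the bench clip and snap its knob on

### The job

First take the wooden base block that has a steel stud on top and push it down between the jaws of the bench clip, long way from jaw to jaw, so that the sprung jaw gives way and closes on its end and the block lies flat on the clip's bed; let go of it. Then fetch the black knob and press it, mouth down, straight onto the stud until it clicks, and keep pressing: finish while still holding the knob and pushing it down firmly, so that the rubber washer under it stays squeezed. Leave the other things on the bench where they are.

Things in the scene. Friction and masses are not known exactly. Their poses are not given: they have to be found in the camera images.
- base_block: Loose light-wood block, 46 (its x) x 80 (its y) x 34 mm high, about 0.25 kg, a steel stud on the middle of its top and a black washer round the stud's foot. Origin: centre of the underside, z up. Grip it across the 46 mm, beside the stud: these long sides stay free in the clip. Either end may face either jaw.
- stud_tip (a point): Centre of the stud's upper end, 54 mm above the block's underside. The stud is a 16 mm post, 20 mm high, its end tapered to 9 mm. Four spring balls stick out of it to a radius of 12.5 mm, 13.5 mm above the wood; the knob's lip is pushed down over them with about 10 to 16 N, then they snap out above it and the force drops.
- washer (a joint): How far the springy rubber washer on the block (36 mm wide, 6 mm high when free) is squeezed, in m: 0 free, 0.004 flat. 2 N to start, 2 N more per mm. With the knob snapped on but not pushed it reads about 0.001; firmly pushed 0.002 to 0.004.
- knob: Loose black plastic knob, hollow from below, standing on its mouth: 37 mm wide, 40 mm high, with a 45 mm wide foot flange 6 mm high and a domed top; about 0.06 kg; round, so any yaw will do. Origin: centre of its mouth (underside), z up.
- clip: Steel bench clip fixed to the bench, bed 40 (its x) x 150 (its y) x 8 mm. Origin on the bench, z up. Fixed jaw at -y: inner face y = -36 mm, 45 mm high, its flared lip opening to -46 mm. Sprung jaw at +y: inner face +36 mm when shut, 62 mm high, its sloping lip opening to +52 mm. The bed is narrower than the block: fingers pass beside it.
- clip_seat (a point): Where the centre of the block's underside comes to lie: on top of the bed, 8 mm above the bench, with the block's end against the fixed jaw; axes as the clip's. Push the block in up to 6 mm farther toward +y and the jaw moves it back when it is let go.
- clip_jaw (a joint): How far the sprung jaw (both jaws are slippery) is pushed open toward the clip's +y, in m: 0 shut, at most 0.016; 0.008 with the block in. Spring: 1.5 N plus 0.5 N per mm; pushing the block in takes only some 3 to 8 N downward.
- beaker: Bystander: beige plastic tumbler, 76 mm wide, 105 mm high; origin at the centre of its underside. Leave alone.
- tape_roll: Bystander: roll of masking tape lying flat, 104 mm wide, 25 mm high; origin at the centre of its underside. Leave alone.
- peg_a: Bystander: grey turned jig peg, 24 mm wide, 44 mm high; origin at the centre of its underside. Leave alone.
- peg_b: Bystander: black turned jig peg, 24 mm wide, 38 mm high, much smaller than the knob; origin at the centre of its underside. Leave alone.
- offcut: Bystander: dark walnut offcut, 36 x 62 x 26 mm; origin at the centre of its underside. Leave alone.
- knob_lip (a point): Centre of the rounded lip in the knob's mouth (20 mm clear width, 6 mm high), 3 mm above the underside; the hollow is 21 mm deep. The underside is about 16 mm above the block's wood when the lip meets the stud's balls, 10 at the click, 6 when it meets the washer, 2 with the washer flat.
There are look-alikes about, which are no part of the job. Leave any orange look-alike of the clip alone.

How it is judged (in metres and radians):
On the way, in this order (a step that is already met when the one before it is completed fails the run):
1. the block lies flat in the clip, the sprung jaw closed on it, the fingers off it (z of base_block in the frame of clip between 0.006 and 0.0105 m and x of base_block in the frame of clip_seat between -0.012 and 0.012 m and y of base_block in the frame of clip_seat between -0.004 and 0.004 m and angle between the y axis of base_block and the y axis of clip, either way round below 0.12 rad and angle between base_block's own z axis and vertical below 0.08 rad and value of joint clip_jaw above 0.005 m and contact force between the fingers and base_block below 0.3 N), for 0.2 s.
2. the knob is snapped onto the stud past the click (z of knob in the frame of base_block between 0.033 and 0.0425 m and x of knob in the frame of base_block between -0.004 and 0.004 m and y of knob in the frame of base_block between -0.004 and 0.004 m and angle between the z axis of knob and the z axis of base_block, either way round below 0.15 rad), for 0.2 s.
At the end, for the whole second after the job is handed in: Block flat in the clip (bed gap < 2.5 mm, seat within 12 mm along and 4 mm across the jaws, square within 0.12 rad), sprung jaw open > 5 mm on it; knob past the click (mouth < 8.5 mm above the wood, centred within 4 mm, straight); fingers on the knob (> 2 N), washer squeezed > 2 mm (all of step 2 and z of base_block in the frame of clip between 0.006 and 0.0105 m and x of base_block in the frame of clip_seat between -0.012 and 0.012 m and y of base_block in the frame of clip_seat between -0.004 and 0.004 m and angle between the y axis of base_block and the y axis of clip, either way round below 0.12 rad and angle between base_block's own z axis and vertical below 0.08 rad and value of joint clip_jaw above 0.005 m and value of joint washer above 0.002 m and contact force between the fingers and knob above 2 N); the arm keeps its last pose, push and grip.
It fails at once if the beaker is shifted more than 30 mm (distance of beaker from where it was at the start of the episode above 0.03 m).
It fails at once if the tape_roll is shifted more than 30 mm (distance of tape_roll from where it was at the start of the episode above 0.03 m).
It fails at once if the peg_a is shifted more than 30 mm (distance of peg_a from where it was at the start of the episode above 0.03 m).
It fails at once if the peg_b is shifted more than 30 mm (distance of peg_b from where it was at the start of the episode above 0.03 m).
It fails at once if the offcut is shifted more than 30 mm (distance of offcut from where it was at the start of the episode above 0.03 m).
It also fails if it takes over 58 s, if anything falls off the work surface, if the arm or the gripper's body presses on something with over 40 N, if the wrist force passes 120 N, or if a joint passes its speed limit or range.

### The arm

A 6-joint arm with a two-finger parallel gripper is mounted at the origin on a cart in front of the work surface, level with it; the furniture and walls round the work are solid. World frame = base frame: x ahead of the robot, y to its left, z up, the work surface at z = 0. Lengths are in mm, angles in rad, forces in N, time in s.
With the tool pointing down it reaches from about 275 to 850 mm from the base axis. Payload 19 kg.
Tool frame: the origin (TCP) lies at the very end of the fingers, on their centre line; the grasp point (between the pads) lies 19 mm behind it; z points along the fingers, y is the line along which they close (so a half turn about z gives the same grasp; the last joint's range is limited). The gripper opens to 85 mm and grips with 20 to 120 N. Pads are 22 mm wide; open, the fingers measure 114 mm over their backs; the gripper's body (76 mm by 85 mm) begins 54 mm behind the grasp point. The pads swing forward as they close: fully open they stand 13 mm farther back than shut.
Start: joints at [-1.432, 0.15, 1.437, -0, 1.554, -0.134], TCP at [154.896, -553.712, 231.267] pointing down, gripper open.
Joint ranges: [-2.8, 2.8], [-0.68, 2.1], [0.12, 2.68], [-1.39, 4.53], [0.16, 2.79], [-2.81, 2.81]. Speed limits (rad/s): [1.89, 1.89, 2.22, 3.01, 3.01, 3.01].

### API

Orientations are given as a unit quaternion [w, x, y, z].
In Python, from workcell import get_state, capture, camera_info, job, recognise, silhouettes, tip_of gives the robot as it stands.
- The arm moves only by the tool carry_out, never from a script. Its arguments are lists of equal length, an entry for each row: "delta_pos": the shift along the tool's x, y, z in m, a list of three; "roll": the turn about the tool's z in degrees. In form: {"delta_pos": [[x, y, z], ...], "roll": [roll, ...]}. A call has 1 to 8 rows; each row shifts and turns the commanded pose from where the row before left it, along the tool's axes as they then stand; what a row does not reach is not made up. A row lasts 1/12 s, in which the tool goes at most 41.7 mm and 7.16 degrees, less where a joint would pass 70% of its speed; a pose out of reach is approached as far as the arm can. A call is refused whole if a number of a shift passes 0.0417 or a number of a turn 7.16, either way. A call with a gripper value outside its range is refused whole. "gripper" is the gripper's target within -1 to 1 (shut at 1, half-way at 0, fully open at -1), set as the call begins (left out, the last holds). The fingers move at their own pace and stop on an object; "squeeze" is the grip in N (left out, the last holds). Time passes only in rows, so rows that do not move let the fingers close. It gives the time, the measured TCP pose, the force and the opening at its end, in the units of the state.
- get_state(): the state, without advancing time (a new reading comes with each control period).
- capture(name): name is "scene" or "top" or "wrist"; returns the picture (480x640x3 uint8, red, green, blue); there is no depth.
- camera_info(name): a dict with "fx", "fy", "cx", "cy" (pixels), "k1" (the pictures are not rectified: a ray, as slopes to the right and down, at radius r is drawn at 1 + k1 r^2 times it, then the intrinsics apply), "position" and "orientation" of the camera in the world; the wrist camera has in their place "T_tool_cam" (4x4, takes a point from camera to tool coordinates, whose origin is the TCP and whose axes are the flange's). Camera axes: x right, y down, z forward; pixel columns grow to the right and rows downward; lengths in mm; the calibration is good to about 2 mm. A picture is of the moment at which its call begins: read the wrist's pose just before it. camera_info takes no time and is no camera call.
- job.close_job(): hands the job in, once; it reports no verdict.
Trained networks look in the newest picture that a camera, given by its name, has taken for a name from the list of things; names that differ only in an ending like _2 or _b are one class to them, and where a whole thing is asked for, a point or a joint stands for the part that bears it (a point fixed in the world has none). Each returns a list of dicts, best first, with "conf" (0 to 1); they miss things now and then, are a little off and sometimes report something else, mostly with a low value. They report only what shows in the picture. A call takes as long as a camera call. They do not tell look-alikes from the thing itself.
- recognise(camera, target): "rect" ([left, top, right, bottom] as shares, 0 to 1, of the picture: columns of its width, rows of its height, round what is visible of it).
- silhouettes(camera, target): "region" (480x640 bool, what is visible of it) and "rect" ([left, top, right, bottom] as shares, 0 to 1, of the picture: columns of its width, rows of its height, round what is visible of it).
- tip_of(camera, target): "centre" ([column, row] as shares, 0 to 1, of the picture: columns of its width, rows of its height: a listed point, or the origin of a listed thing).
The state is a dict: "time_s": time; "q": joint angles; "joint_vel": joint speeds; "tau": joint torques, N m; "eef_pos": TCP position; "orientation": TCP orientation; "force": force on the tool from outside, world axes, zero at the start; "torque": the same for the moment, N m; "finger_gap": opening from 0.0 (shut) to 1.0 (fully open).
Only numpy, scipy, OpenCV 4.12 (cv2) and the standard library are available. Lean on these libraries where they do the work, as an engineer would, in place of code of your own. Each camera call takes 0.05 s, during which the arm holds its last target. There are 200 camera calls.

## Working session

There is one attempt and no reset: what is moved stays moved. The work goes in short steps, Python scripts to look and compute and a tool call to move; the robot and the scene stay as the last step left them, time stands still between calls to the robot, and variables do not carry over. Pictures are saved under pics/ and viewed, on a budget of 10 in all, crops included, one or two more only if the job needs it, and the job is handed in when it is done.

Besides the shell and the picture viewer there is one more tool, called by a JSON object that holds its "op" and its "data". carry_out: Moves the arm, as the interface text tells. Its arguments: {"type":"object","properties":{"delta_pos":{"type":"array"},"roll":{"type":"array"},"gripper":{"type":"number"},"squeeze":{"type":"number"}},"required":["delta_pos","roll"]}

```bash
mkdir -p pics
cat > h.py <<'E'
import numpy as np, cv2
from scipy.spatial.transform import Rotation as R
from workcell import get_state, capture, camera_info, job, recognise, silhouettes, tip_of
def rot(q): return R.from_quat([q[1],q[2],q[3],q[0]]).as_matrix()
def campose(name,st=None):
    c=camera_info(name)
    if 'T_tool_cam' in c:
        st=st or get_state(); T=np.array(c['T_tool_cam']); Rt=rot(st['orientation'])
        return c,Rt@T[:3,:3],Rt@T[:3,3]+np.array(st['eef_pos'])
    return c,rot(c['orientation']),np.array(c['position'])
def ray(name,px,st=None):
    c,Rc,p=campose(name,st); u=np.array([(px[0]-c['cx'])/c['fx'],(px[1]-c['cy'])/c['fy']])
    s=u.copy()
    for _ in range(20): s=u/(1+c['k1']*(s@s))
    return p,Rc@np.array([s[0],s[1],1])
def at_z(name,px,z,st=None):
    p,d=ray(name,px,st); return p+d*(z-p[2])/d[2]
def proj(name,P,st=None):
    c,Rc,p=campose(name,st); v=Rc.T@(np.array(P,float)-p); s=v[:2]/v[2]; s=s*(1+c['k1']*(s@s))
    return np.array([s[0]*c['fx']+c['cx'],s[1]*c['fy']+c['cy']])
def save(name,f): 
    im=capture(name); cv2.imwrite('pics/'+f,im[:,:,::-1]); return im
WH=np.array([640,480])
E
python3 - <<'E'
from h import *
s=get_state(); print(s['time_s'],s['eef_pos'],s['orientation'],s['finger_gap'],s['force'])
for n in ('top','scene'):
    save(n,n+'1.png'); print(n,campose(n)[2],camera_info(n))
    for t in ('base_block','knob','clip','stud_tip','clip_seat','knob_lip','peg_a','peg_b','offcut','beaker','tape_roll'):
        r=recognise(n,t); k=tip_of(n,t)
        print(t,[(round(a['conf'],2),(np.array(a['rect']).reshape(2,2)*WH).round().ravel().tolist()) for a in r[:4]],[(round(a['conf'],2),(np.array(a['centre'])*WH).round(1).tolist()) for a in k[:4]])
E
```

```text
0.0 [ 154.86558291 -553.49262775  230.6972898 ] [-6.02828247e-04  9.90713091e-01  1.35967669e-01  3.15575014e-06] 0.9982588471092018 [-0.04944086 -0.30160025 -0.55293041]
top [ 373.59895419    9.99795375 1184.29738922] {'fx': 606.3890488003182, 'fy': 606.3890488003182, 'cx': 308.5024532560142, 'cy': 237.72402384753508, 'k1': -0.16261317570202766, 'position': array([ 373.59895419,    9.99795375, 1184.29738922]), 'orientation': array([-0.05837871,  0.71273134, -0.69694426,  0.05361593])}
base_block [(0.68, [309.0, 319.0, 326.0, 354.0]), (0.56, [150.0, 262.0, 192.0, 298.0]), (0.26, [161.0, 271.0, 178.0, 288.0])] [(0.7, [172.2, 278.3])]
knob [(0.69, [231.0, 180.0, 240.0, 193.0]), (0.64, [428.0, 239.0, 451.0, 264.0])] [(0.75, [441.2, 252.9]), (0.4, [298.6, 154.6])]
clip [(0.91, [347.0, 294.0, 423.0, 323.0]), (0.68, [279.0, 215.0, 357.0, 246.0])] [(0.96, [391.5, 310.3]), (0.76, [320.8, 228.3])]
stud_tip [(0.74, [158.0, 268.0, 177.0, 289.0]), (0.71, [147.0, 265.0, 196.0, 298.0])] [(0.57, [165.5, 278.1])]
clip_seat [(0.89, [349.0, 298.0, 424.0, 324.0]), (0.84, [278.0, 211.0, 359.0, 245.0])] 
[... 1080 characters left out ...]
.0, 257.0, 331.0]), (0.55, [203.0, 264.0, 216.0, 281.0])] [(0.91, [231.9, 299.4])]
clip_seat [(0.8, [291.0, 238.0, 348.0, 270.0])] [(0.69, [320.5, 256.9]), (0.64, [266.8, 242.8])]
knob_lip [(0.58, [356.0, 287.0, 383.0, 302.0])] []
peg_a [(0.44, [206.0, 261.0, 216.0, 278.0]), (0.42, [239.0, 254.0, 246.0, 271.0])] [(0.58, [238.9, 269.7])]
peg_b [(0.44, [206.0, 261.0, 216.0, 278.0]), (0.42, [239.0, 254.0, 246.0, 271.0])] [(0.58, [238.9, 269.7])]
offcut [(0.71, [356.0, 286.0, 384.0, 302.0]), (0.32, [219.0, 299.0, 259.0, 331.0])] [(0.74, [369.6, 298.6])]
beaker [(0.71, [255.0, 199.0, 284.0, 247.0])] [(0.76, [270.4, 241.4])]
tape_roll [(0.71, [324.0, 211.0, 363.0, 238.0])] [(0.61, [341.6, 229.5])]
```

Run:
```python
from h import *
im=cv2.imread('pics/top1.png')
c=cv2.resize(im[110:370,130:470],(785,600),interpolation=cv2.INTER_CUBIC)
cv2.imwrite('pics/topcrop.png',c)
for n,p,z in [('block',(165.5,278.1),54),('block0',(172,278.3),0),('knob',(441.2,252.9),0),('clipA',(391.5,310.3),0),('clipB',(320.8,228.3),0)]: print(n,at_z('top',p,z).round(1))
print('scene block',at_z('scene',(231.9,299.4),54).round(1), 'clip', at_z('scene',(320.9,260.1),0).round(1))
```

```text
block [471.1 288.   54. ]
block0 [475.7 288.1   0. ]
knob [ 538.2 -243.7    0. ]
clipA [ 423.1 -144.9    0. ]
clipB [582.3  -3.8   0. ]
scene block [466.2 290.5  54. ] clip [576.5 -11.6   0. ]
```

View pics/topcrop.png

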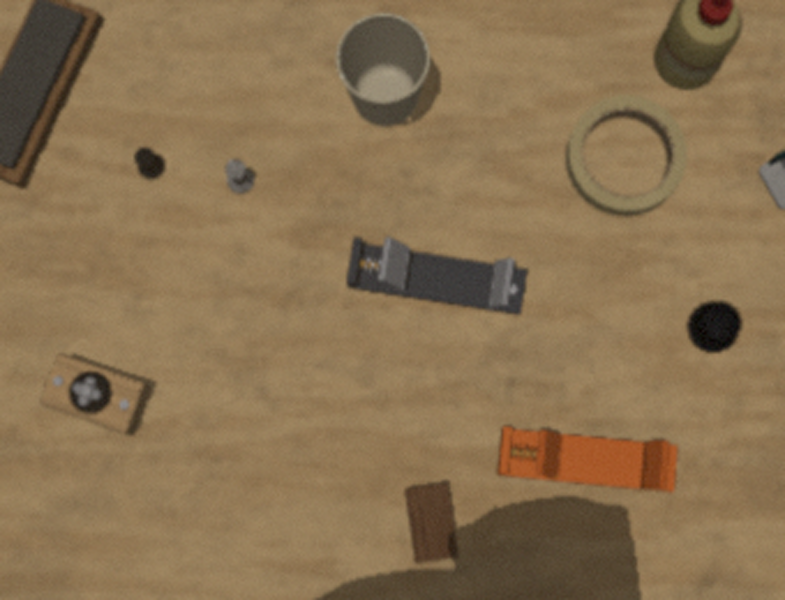

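The crop shows: the block with stud at crop (90,391) = full (169,279); the grey clip at crop (437,275), sprung jaw (spring behind it) on the left, i.e. world +y; the knob at crop (715,326).
Look-alikes:
- Orange clip at crop (588,460): not mine.
- Black peg_b at (150,163) and grey peg at (238,175): much smaller than the knob.
- Walnut offcut at (432,522): no stud.

I choose the pale block with the stud, the grey clip and the wide black knob.

```bash
cat >> h.py <<'E'
def psi(st=None):
    st=st or get_state(); x=rot(st['orientation'])[:,0]; return np.degrees(np.arctan2(x[1],x[0]))
def go(target,st=None,psit=None):
    """shift in tool axes (mm) to target TCP, and roll (deg) to psit"""
    st=st or get_state(); d=rot(st['orientation']).T@(np.array(target,float)-np.array(st['eef_pos']))
    r=None if psit is None else round(((psi(st)-psit+90)%180-90),1)
    print('tool shift mm',d.round(1),'roll',r,'rows>=',int(np.ceil(max(abs(d))/41)))
def longaxis(name,region,z,st=None):
    cnt=max(cv2.findContours(region.astype(np.uint8),cv2.RETR_EXTERNAL,cv2.CHAIN_APPROX_NONE)[0],key=cv2.contourArea)[:,0]
    P=np.array([at_z(name,p,z,st)[:2] for p in cnt],np.float32)
    return cv2.minAreaRect(P)
E
python3 - <<'E'
from h import *
print(np.array(camera_info('wrist')['T_tool_cam']).round(3), camera_info('wrist')['fx'])
capture('top')
for t,z in (('base_block',34),('clip',8)):
    for a in silhouettes('top',t)[:3]: print(t,a['conf'],(np.array(a['rect']).reshape(2,2)*WH).round().ravel(),longaxis('top',a['region'],z))
go([471,240,300])
E
```

```text
[[ 0.00000e+00 -9.48000e-01 -3.18000e-01  8.04170e+01]
 [ 1.00000e+00 -0.00000e+00  1.00000e-03 -1.54100e+00]
 [-1.00000e-03 -3.18000e-01  9.48000e-01 -1.43009e+02]
 [ 0.00000e+00  0.00000e+00  0.00000e+00  1.00000e+00]] 369.9600000452542
base_block 0.78 [147. 261. 196. 299.] ((468.6322326660156, 282.94512939453125), (86.6459732055664, 45.726600646972656), 73.13207244873047)
base_block 0.22 [160. 270. 177. 288.] ((467.4089660644531, 279.4437561035156), (16.535907745361328, 31.45463752746582), 73.00618743896484)
clip 0.78 [347. 294. 425. 324.] ((424.32183837890625, -129.43109130859375), (149.18873596191406, 42.89610290527344), 86.45067596435547)
clip 0.67 [280. 213. 360. 247.] ((579.9733276367188, -0.27081298828125), (151.89260864257812, 47.532588958740234), 82.45265197753906)
tool shift mm [ 518.3 -679.2  -68.7] roll None rows>= 17
```

{"op": "carry_out", "data": {"delta_pos": [[0.022, -0.03, 0], [0.022, -0.03, 0], [0.022, -0.03, 0], [0.022, -0.03, 0], [0.022, -0.03, 0], [0.022, -0.03, 0], [0.022, -0.03, 0], [0.022, -0.03, 0]], "roll": [0, 0, 0, 0, 0, 0, 0, 0], "gripper": -1}}

```text
time_s: 3.12
eef_pos: [259.8, -273.5, 231.4]
orientation: [0.0, 0.991, 0.136, 0.0]
force: [1.9, -0.2, 1.1]
finger_gap: 0.997
```

{"op": "carry_out", "data": {"delta_pos": [[0.022, -0.03, 0], [0.022, -0.03, 0], [0.022, -0.03, 0], [0.022, -0.03, 0], [0.022, -0.03, 0], [0.022, -0.03, 0], [0.022, -0.03, 0], [0.022, -0.03, 0]], "roll": [0, 0, 0, 0, 0, 0, 0, 0]}}

```text
time_s: 3.78
eef_pos: [364.6, 5.2, 231.7]
orientation: [0.0, 0.991, 0.136, 0.001]
force: [0.9, -0.8, 0.2]
finger_gap: 0.994
```

{"op": "carry_out", "data": {"delta_pos": [[0.022, -0.03, 0], [0.022, -0.03, 0], [0.022, -0.03, 0], [0.022, -0.03, 0], [0.022, -0.03, 0], [0.022, -0.03, 0], [0.022, -0.03, 0], [0.022, -0.03, 0]], "roll": [0, 0, 0, 0, 0, 0, 0, 0]}}

```text
time_s: 4.45
eef_pos: [469.5, 283.9, 231.3]
orientation: [-0.0, 0.991, 0.136, 0.0]
force: [-0.1, -0.4, 0.5]
finger_gap: 1.0
```

{"op": "carry_out", "data": {"delta_pos": [[0, 0, 0], [0, 0, 0], [0, 0, 0], [0, 0, 0], [0, 0, 0], [0, 0, 0], [0, 0, 0], [0, 0, 0]], "roll": [-7.1, -7.1, -7.1, -7.1, -7.1, -7.1, -7.1, -7.1]}}

```text
time_s: 5.12
eef_pos: [469.3, 281.8, 231.3]
orientation: [-0.0, 0.805, 0.593, -0.0]
force: [-0.2, 0.0, -0.5]
finger_gap: 1.0
```

Run:
```python
from h import *
s=get_state(); print(s['time_s'],s['eef_pos'],psi(s),s['q'])
im=save('wrist','w1.png')
for t in ('base_block',):
    for a in silhouettes('wrist',t)[:3]: print(t,a['conf'],(np.array(a['rect']).reshape(2,2)*WH).round().ravel(),longaxis('wrist',a['region'],34,s))
for a in tip_of('wrist','stud_tip')[:2]: p=np.array(a['centre'])*WH; print(a['conf'],p,at_z('wrist',p,54,s))
for a in tip_of('wrist','base_block')[:2]: p=np.array(a['centre'])*WH; print(a['conf'],p,at_z('wrist',p,0,s))
```

```text
5.1167 [469.30381319 281.77300582 231.33276857] 72.78323195576664 [3.99884235e-01 9.28730422e-02 1.50160515e+00 1.15858905e-04
 1.54716378e+00 7.00370780e-01]
base_block 0.88 [295. 160. 349. 246.] ((468.4006652832031, 286.6478576660156), (83.18416595458984, 47.322444915771484), 72.77430725097656)
0.65 [322.304 213.696] [467.61759281 281.64216033  54.        ]
0.58 [315.712 200.112] [461.27039927 284.08361998   0.        ]
```

View pics/w1.png

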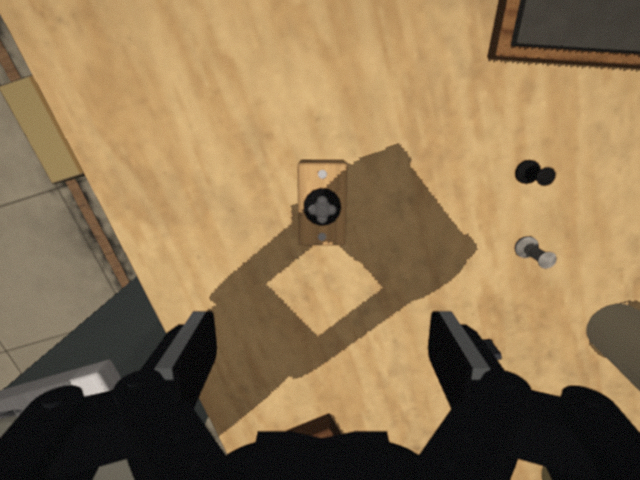

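The wrist view shows the block, stud at (322,207), square in the picture, with its long side up-down. The pegs are far right at (530,172) and (525,245). I descend and re-measure.

{"op": "carry_out", "data": {"delta_pos": [[0, 0, 0.03], [0, 0, 0.03], [0, 0, 0.03], [0, 0, 0.01], [0, 0, 0]], "roll": [0, 0, 0, 0, 0]}}

```text
time_s: 5.73
eef_pos: [468.3, 281.3, 129.2]
orientation: [-0.001, 0.808, 0.59, -0.002]
force: [0.6, 0.1, 0.4]
finger_gap: 0.999
```

Run:
```python
from h import *
print('washer w1',at_z('wrist',(322,206.5),40,dict(orientation=[0,0.805,0.593,0],eef_pos=[469.3,281.8,231.3])))
s=get_state(); print(s['time_s'],s['eef_pos'],psi(s))
im=save('wrist','w2.png')
for t in ('base_block',):
    for a in silhouettes('wrist',t)[:2]: print(t,a['conf'],(np.array(a['rect']).reshape(2,2)*WH).round().ravel(),longaxis('wrist',a['region'],34,s))
for a in tip_of('wrist','stud_tip')[:2]: p=np.array(a['centre'])*WH; print(a['conf'],p,at_z('wrist',p,54,s)); go([*at_z('wrist',p,54,s)[:2],4],s,73)
# washer: dark blob near the image of the block
g=cv2.cvtColor(im,cv2.COLOR_RGB2GRAY)
n,l,st,ce=cv2.connectedComponentsWithStats((g[:330]<30).astype(np.uint8))
for i in range(1,n):
    if 500<st[i,4]: print(st[i],ce[i],at_z('wrist',ce[i],40,s))
```

```text
washer w1 [468.32373864 284.83877929  40.        ]
5.7333 [468.31501724 281.32867684 129.24052782] 72.26980455434918
base_block 0.63 [287. 173. 360. 288.] ((468.99322509765625, 287.4916076660156), (83.45514678955078, 45.82068634033203), 72.48228454589844)
0.85 [321.472 252.576] [466.19956922 282.3654708   54.        ]
tool shift mm [  0.7  -1.9 125.2] roll -0.7 rows>= 4
[ 588  173   52   35 1109] [612.05139766 189.47249775] [649.81485794 262.6208147   40.        ]
[ 298  216   52   50 1086] [323.28360958 235.65653775] [469.29473287 288.35162363  40.        ]
```

View pics/w2.png

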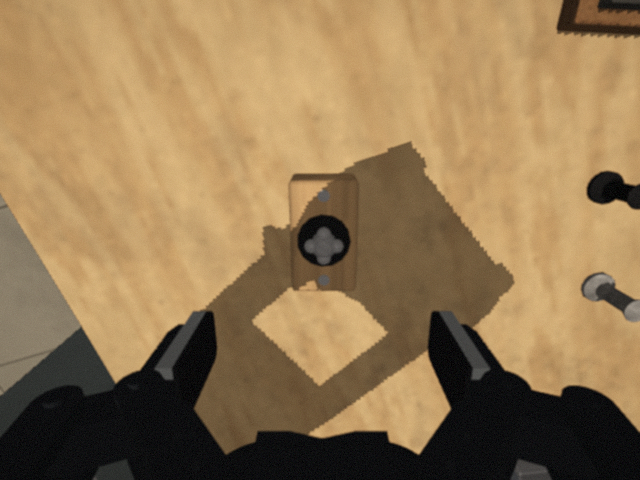

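The block's washer is at (324,241), and the fingers straddle it. I go down around it.

{"op": "carry_out", "data": {"delta_pos": [[0.005, -0.001, 0.03], [0, 0, 0.03], [0, 0, 0.03], [0, 0, 0.025], [0, 0, 0.008], [0, 0, 0]], "roll": [-0.5, 0, 0, 0, 0, 0]}}

```text
time_s: 6.38
eef_pos: [469.8, 286.8, 8.1]
orientation: [-0.0, 0.804, 0.594, -0.001]
force: [-0.3, 0.4, -0.7]
finger_gap: 0.998
```

{"op": "carry_out", "data": {"delta_pos": [[0, 0, 0.004], [0, 0, 0]], "roll": [0, 0]}}

```text
time_s: 6.55
eef_pos: [470.9, 287.3, 5.9]
orientation: [0.0, 0.804, 0.594, 0.001]
force: [0.5, 0.7, -0.6]
finger_gap: 1.001
```

{"op": "carry_out", "data": {"delta_pos": [[0, 0, 0], [0, 0, 0], [0, 0, 0], [0, 0, 0], [0, 0, 0], [0, 0, 0], [0, 0, 0]], "roll": [0, 0, 0, 0, 0, 0, 0], "gripper": 1, "squeeze": 50}}

```text
time_s: 7.13
eef_pos: [470.3, 287.0, 5.3]
orientation: [0.0, 0.804, 0.594, 0.001]
force: [-3.2, -0.4, 8.3]
finger_gap: 0.531
```

{"op": "carry_out", "data": {"delta_pos": [[0, 0, -0.02], [0, 0, -0.04], [0, 0, -0.04], [0, 0, -0.04], [0, 0, 0]], "roll": [0, 0, 0, 0, 0]}}

```text
time_s: 7.55
eef_pos: [472.3, 288.0, 152.4]
orientation: [0.001, 0.804, 0.594, 0.005]
force: [1.4, 1.7, -3.1]
finger_gap: 0.534
```

Run:
```python
from h import *
s=get_state(); print(s['time_s'],s['eef_pos'],psi(s),s['finger_gap'])
im=save('wrist','w3.png')
for a in silhouettes('wrist','base_block')[:2]: print(a['conf'],(np.array(a['rect']).reshape(2,2)*WH).round().ravel())
for a in tip_of('wrist','stud_tip')[:2]: print(a['conf'],np.array(a['centre'])*WH)
go([581,-2,s['eef_pos'][2]],s,82.5)
```

```text
7.55 [472.29073058 287.95715885 152.39141419] 72.93619435953407 0.5337835156541157
0.7 [253. 233. 391. 438.]
0.57 [482. 429. 516. 480.]
0.65 [318.784 407.088]
tool shift mm [-2.453e+02  1.890e+02 -2.000e-01] roll -9.6 rows>= 6
```

View pics/w3.png

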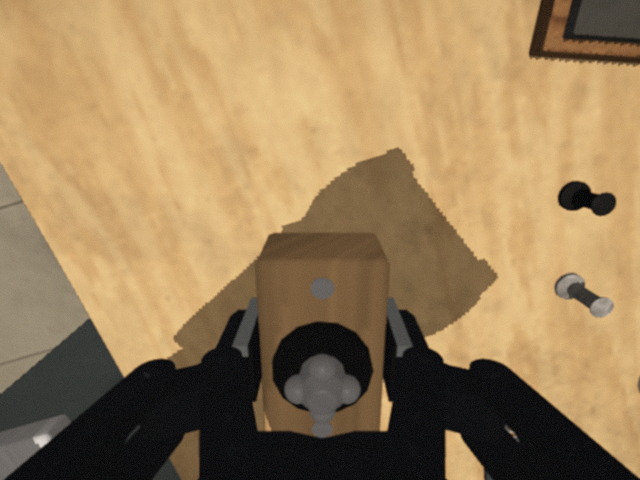

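The block is held square, its washer centred at (322,367) between the pads. Next: the offset of the block in the grip, then to a spot south of the clip so that the camera looks straight down on it.

```bash
cat >> h.py <<'E'
def tool_pt(px,zt):
    """tool-frame point on plane tool z=zt seen by wrist pixel"""
    return at_z('wrist',px,zt,dict(orientation=[1,0,0,0],eef_pos=[0,0,0])).round(1)
E
python3 - <<'E'
from h import *
print('end top',tool_pt((322,260),-28.7),'end bottom',tool_pt((322,234),5.3),'washer L,R',tool_pt((272,367),-33),tool_pt((372,367),-33),'T/B',tool_pt((322,322),-34.7),tool_pt((322,411),-33), 'stud',tool_pt((322,395),-48.7),'sides',tool_pt((258,300),-28.7),tool_pt((387,300),-28.7))
go([568,-100,200],None,82.5)
E
```

```text
end top [ 36.8  -1.7 -28.7] end bottom [35.  -1.7  5.3] washer L,R [ -2.1 -19.4 -33. ] [ -2.1  16.  -33. ] T/B [ 17.   -1.7 -34.7] [-21.3  -1.7 -33. ] stud [ -0.4  -1.7 -48.7] sides [ 22.  -23.7 -28.7] [ 22.   20.7 -28.7]
tool shift mm [-340.8  207.6  -56.2] roll -9.6 rows>= 9
```

{"op": "carry_out", "data": {"delta_pos": [[-0.0284, 0.0173, -0.006], [-0.0284, 0.0173, -0.006], [-0.0284, 0.0173, -0.006], [-0.0284, 0.0173, -0.006], [-0.0284, 0.0173, -0.006], [-0.0284, 0.0173, -0.006]], "roll": [0, 0, 0, 0, 0, 0]}}

```text
time_s: 8.2
eef_pos: [518.4, 91.9, 178.6]
orientation: [-0.001, 0.804, 0.594, -0.001]
force: [0.8, 0.2, -5.1]
finger_gap: 0.53
```

{"op": "carry_out", "data": {"delta_pos": [[-0.0284, 0.0173, -0.006], [-0.0284, 0.0173, -0.006], [-0.0284, 0.0173, -0.006], [-0.0284, 0.0173, 0], [-0.0284, 0.0173, 0], [-0.0284, 0.0173, 0], [0, 0, 0], [0, 0, 0]], "roll": [0, 0, 0, 0, 0, 0, -4.8, -4.8]}}

```text
time_s: 8.87
eef_pos: [567.8, -101.6, 195.5]
orientation: [-0.002, 0.751, 0.66, -0.001]
force: [-0.9, -0.3, -3.3]
finger_gap: 0.526
```

{"op": "carry_out", "data": {"delta_pos": [[0, 0, 0], [0, 0, 0]], "roll": [0, 0]}}

```text
time_s: 9.03
eef_pos: [567.8, -99.7, 196.6]
orientation: [-0.001, 0.752, 0.659, -0.001]
force: [0.1, 0.7, -3.3]
finger_gap: 0.531
```

Run:
```python
from h import *
s=get_state(); print(s['time_s'],s['eef_pos'],psi(s),s['orientation'])
im=save('wrist','w4.png')
for a in silhouettes('wrist','clip')[:2]: print(a['conf'],(np.array(a['rect']).reshape(2,2)*WH).round().ravel(),longaxis('wrist',a['region'],8,s))
for t,z in (('clip',0),('clip_seat',8)):
  for a in tip_of('wrist',t)[:2]: p=np.array(a['centre'])*WH; print(t,a['conf'],p,at_z('wrist',p,z,s))
```

```text
9.0333 [567.81592793 -99.72872708 196.60761516] 82.3850332620573 [-1.20333234e-03  7.52499964e-01  6.58590859e-01 -6.61282021e-04]
0.81 [123. 182. 212. 340.] ((409.130859375, -134.06228637695312), (160.37648010253906, 71.79109191894531), 85.41153717041016)
0.64 [287.   1. 345. 184.] ((574.2845458984375, -4.7913055419921875), (143.01605224609375, 43.70976257324219), 82.2850570678711)
clip 0.74 [318.016 110.688] [573.60068032 -13.18358187   0.        ]
clip 0.56 [186.112 268.512] [ 423.81871972 -142.42795759    0.        ]
clip_seat 0.91 [315.392 106.896] [571.9137457  -10.03259364   8.        ]
clip_seat 0.76 [179.072 270.48 ] [ 420.19455884 -140.61438485    8.        ]
```

View pics/w4.png

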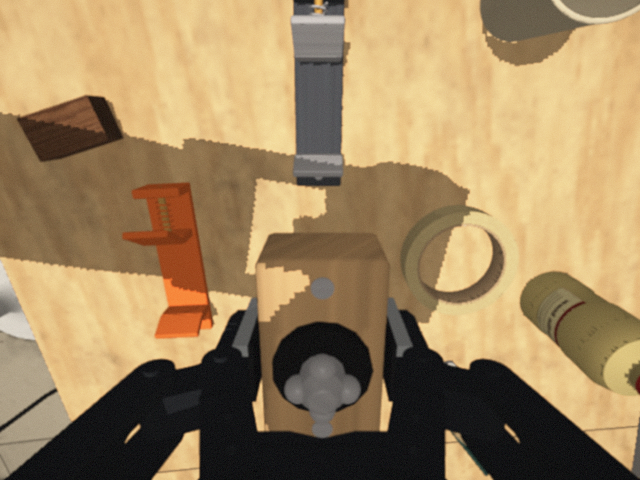

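The view shows the grey clip at (320,95): fixed jaw at the bottom (v about 165), sprung jaw at the top (v about 35). The orange look-alike is at (175,260) and the held block at the bottom. One enlarged crop follows for the jaw edges.

Run:
```python
import cv2
im=cv2.imread('pics/w4.png')[0:200,265:375]
cv2.imwrite('pics/w4c.png',cv2.resize(im,None,fx=3,fy=3,interpolation=cv2.INTER_CUBIC))
```

```text
(no output)
```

View pics/w4c.png

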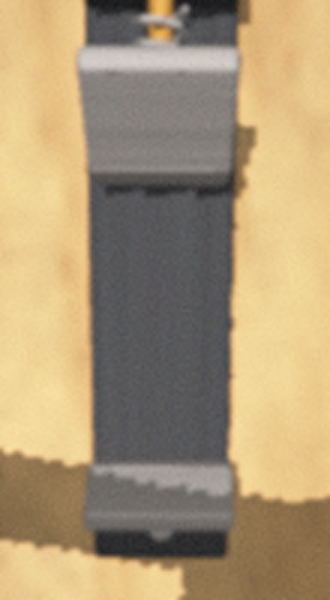

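Run:
```python
from h import *
s=dict(orientation=[-0.0012,0.7525,0.6586,-0.0007],eef_pos=[567.8,-99.7,196.6])
c=82.4; A=np.array([np.cos(np.radians(c)),np.sin(np.radians(c))]); B=np.array([A[1],-A[0]])  # clip y ; clip x = (sin,-cos)
u=lambda x:265+x/3
for n,px,z,y in [('fixlip',(160,523),45,-46),('fixlip2',(160,530),45,-48),('fixface',(160,465),8,-36),('baseend',(160,556),8,-75),('sprlip in',(160,68),62,52),('sprlip out',(160,46),62,55),('sprface bed',(160,190),8,36)]:
    P=at_z('wrist',(u(px[0]),px[1]/3),z,s)[:2]; print(n,'origin along clip y:',round(float(P@A-y),1))
for n,px,z in [('L',(92,300),8),('R',(231,300),8),('L2',(95,450),8),('R2',(230,450),8),('L3',(90,200),8),('R3',(235,200),8),('lipL',(80,58),62),('lipR',(238,58),62),('flipL',(87,522),45),('flipR',(233,522),45)]:
    P=at_z('wrist',(u(px[0]),px[1]/3),z,s)[:2]; print(n,'x',round(float(P@B),1),'y',round(float(P@A),1))
e=np.array([567.8,-99.7]); print('tcp',e@A,e@B)
for n in('top',):
  # top check
  print((np.array([580,-0.3])@A,np.array([580,-.3])@B))
```

```text
fixlip origin along clip y: 60.8
fixlip2 origin along clip y: 61.0
fixface origin along clip y: 62.2
baseend origin along clip y: 74.5
sprlip in origin along clip y: 64.3
sprlip out origin along clip y: 65.5
sprface bed origin along clip y: 62.8
L x 551.7 y 71.1
R x 590.5 y 71.1
L2 x 551.6 y 30.4
R2 x 590.9 y 30.4
L3 x 551.8 y 96.3
R3 x 591.1 y 96.3
lipL x 554.0 y 118.2
lipR x 588.6 y 118.2
flipL x 551.7 y 15.1
flipR x 590.2 y 15.1
tcp -23.729010975084584 575.9981458634604
(np.float64(76.41134168705557), np.float64(574.9446902629713))
```

The jaw edges agree (clip origin at 62.5 mm along its axis from both jaws). The base end disagrees by 12 mm, but I trust the jaws. Next: over the clip, then down to just above the lips.

{"op": "carry_out", "data": {"delta_pos": [[0.032, -0.001, 0], [0.032, -0.001, 0], [0.032, -0.001, 0], [0, 0, 0.03], [0, 0, 0.03], [0, 0, 0.03], [0, 0, 0.03], [0, 0, 0]], "roll": [0, 0, 0, 0, 0, 0, 0, 0]}}

```text
time_s: 9.9
eef_pos: [574.9, -3.6, 72.8]
orientation: [-0.003, 0.752, 0.659, -0.003]
force: [-1.6, 0.1, -5.3]
finger_gap: 0.534
```

Run:
```python
from h import *
c=82.4; A=np.array([np.cos(np.radians(c)),np.sin(np.radians(c))]); B=np.array([A[1],-A[0]])
s=get_state(); e=np.array(s['eef_pos']); print(s['time_s'],e,psi(s),e[:2]@A,e[:2]@B,s['force'])
im=save('wrist','w5.png'); save('scene','s2.png')
a=cv2.imread('pics/w5.png'); b=cv2.imread('pics/s2.png')[190:350,250:410]
b=cv2.resize(b,(480,480),interpolation=cv2.INTER_CUBIC)
cv2.imwrite('pics/ws.png',cv2.resize(np.hstack([a[:,150:470],b]),(800,480)))
```

```text
9.9 [574.94374794  -3.5620644   72.77392999] 82.501622171337 72.5092111174943 570.3642835044395 [-1.57002411  0.11143613 -5.32079443]
```

View pics/ws.png

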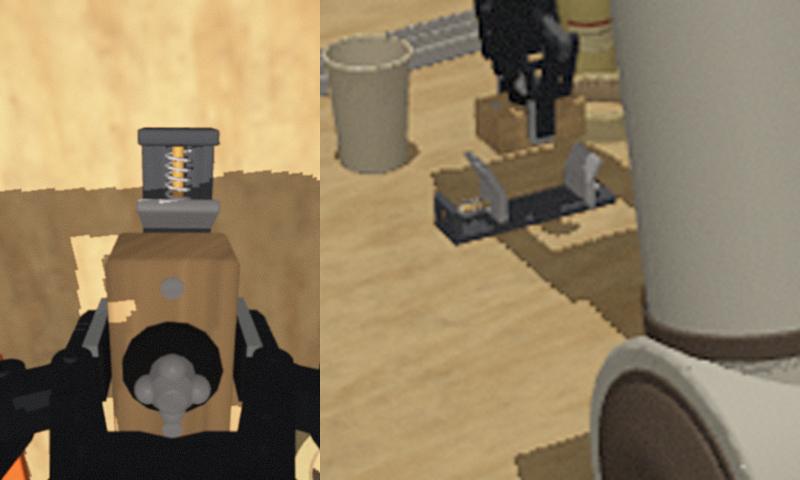

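The block (172 px left half) hangs just above the clip, about square with the lip behind it at v about 205. The scene view agrees. Checking the gap to the lip by numbers.

Run:
```python
from h import *
for v in (199,203,207,230): print(v,tool_pt((328,v),10.8))
print('lip l/r',tool_pt((150+138,207),10.8),tool_pt((150+219,207),10.8),'end',tool_pt((322,234),5.3), tool_pt((322,262),-28.7))
```

```text
199 [49.1  0.9 10.8]
203 [47.4  0.9 10.8]
207 [45.6  0.9 10.8]
230 [35.4  1.  10.8]
lip l/r [ 45.6 -16.1  10.8] [45.6 18.4 10.8] end [35.3 -1.6  5.3] [ 36.4  -1.6 -28.7]
```

{"op": "carry_out", "data": {"delta_pos": [[0.0015, 0.002, 0], [0, 0, 0.006], [0, 0, 0.006], [0, 0, 0.006], [0, 0, 0.006], [0, 0, 0.006], [0, 0, 0]], "roll": [0, 0, 0, 0, 0, 0, 0]}}

```text
time_s: 10.58
eef_pos: [579.6, -3.4, 47.1]
orientation: [-0.0, 0.752, 0.659, -0.001]
force: [-0.3, -3.9, -3.4]
finger_gap: 0.528
```

{"op": "carry_out", "data": {"delta_pos": [[0, 0, 0.004], [0, 0, 0.004], [0, 0, 0.004], [0, 0, 0.004], [0, 0, 0]], "roll": [0, 0, 0, 0, 0]}}

```text
time_s: 11.0
eef_pos: [579.7, -3.5, 31.5]
orientation: [-0.0, 0.752, 0.659, -0.0]
force: [-1.0, -5.8, -5.0]
finger_gap: 0.532
```

{"op": "carry_out", "data": {"delta_pos": [[0, 0, 0.004], [0, 0, 0.004], [0, 0, 0.004], [0, 0, 0.003], [0, 0, 0]], "roll": [0, 0, 0, 0, 0]}}

```text
time_s: 11.42
eef_pos: [579.7, -3.5, 16.5]
orientation: [-0.0, 0.752, 0.659, -0.0]
force: [-0.3, -6.5, -5.7]
finger_gap: 0.532
```

{"op": "carry_out", "data": {"delta_pos": [[0, 0, 0.002], [0, 0, 0.001], [0, 0, 0]], "roll": [0, 0, 0]}}

```text
time_s: 11.67
eef_pos: [579.9, -3.5, 13.9]
orientation: [0.0, 0.752, 0.659, -0.0]
force: [-1.2, -7.2, -3.9]
finger_gap: 0.529
```

{"op": "carry_out", "data": {"delta_pos": [[0, 0, 0.001], [0, 0, 0.001], [0, 0, 0]], "roll": [0, 0, 0]}}

```text
time_s: 11.92
eef_pos: [580.0, -3.4, 13.2]
orientation: [0.0, 0.752, 0.66, -0.0]
force: [-10.3, -4.7, 16.5]
finger_gap: 0.529
```

{"op": "carry_out", "data": {"delta_pos": [[0, 0, 0], [0, 0, 0], [0, 0, 0], [0, 0, 0], [0, 0, 0], [0, 0, 0]], "roll": [0, 0, 0, 0, 0, 0], "gripper": -1}}

```text
time_s: 12.42
eef_pos: [580.0, -3.0, 12.2]
orientation: [-0.0, 0.752, 0.66, 0.0]
force: [0.3, 0.1, 0.1]
finger_gap: 0.999
```

{"op": "carry_out", "data": {"delta_pos": [[0, 0, -0.02], [0, 0, -0.03], [0, 0, -0.035], [0, 0, -0.035], [0, 0, -0.03], [0, 0, 0], [0, 0, 0]], "roll": [0, 0, 0, 0, 0, 0, 0]}}

```text
time_s: 13.0
eef_pos: [580.7, -3.1, 163.9]
orientation: [0.001, 0.752, 0.66, 0.001]
force: [0.2, -0.1, -0.4]
finger_gap: 0.998
```

Run:
```python
from h import *
s=get_state(); e=np.array(s['eef_pos']); print(s['time_s'],e,psi(s),s['force'])
im=save('wrist','w6.png')
for a in tip_of('wrist','stud_tip')[:2]: p=np.array(a['centre'])*WH; print(a['conf'],p,at_z('wrist',p,62,s))
for a in silhouettes('wrist','base_block')[:2]: print(a['conf'],(np.array(a['rect']).reshape(2,2)*WH).round().ravel(),longaxis('wrist',a['region'],42,s))
go([538,-244,e[2]],s)
```

```text
13.0 [580.6692855   -3.11723872 163.93115156] 82.53424193631217 [ 0.19600602 -0.06335758 -0.35255233]
0.94 [313.984 251.28 ] [572.67618463 -10.25566265  62.        ]
0.86 [286. 178. 353. 287.] ((577.2908325195312, -5.220371246337891), (84.3416748046875, 46.72718048095703), 82.35209655761719)
tool shift mm [-2.444e+02 -1.100e+01 -1.000e-01] roll None rows>= 6
```

View pics/w6.png

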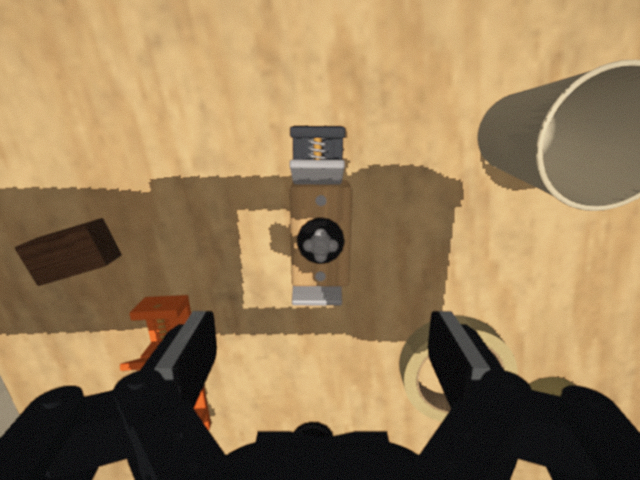

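The picture shows the block seated between both jaws (sprung lip at v about 170, fixed jaw at v about 296), square and flat, with the washer at (321,241). I compute the stud position and move on to the knob.

```bash
cat >> h.py <<'E'
def darkblobs(im,thr,st,z,amin=400,vmax=310):
    g=cv2.cvtColor(im,cv2.COLOR_RGB2GRAY)[:vmax]
    for c in cv2.findContours((g<thr).astype(np.uint8),cv2.RETR_EXTERNAL,cv2.CHAIN_APPROX_NONE)[0]:
        h=cv2.convexHull(c)
        if cv2.contourArea(h)>amin:
            e=cv2.fitEllipse(h) if len(h)>5 else None
            print('blob',cv2.boundingRect(h),np.round(e[0],1),np.round(e[1],1),'world',at_z('wrist',e[0],z,st).round(1))
E
python3 - <<'E'
from h import *
im=cv2.imread('pics/w6.png')[:,:,::-1].copy()
s=get_state()
darkblobs(im,35,s,48)
c=82.4; A=np.array([np.cos(np.radians(c)),np.sin(np.radians(c))]); B=np.array([A[1],-A[0]])
for P in ([580.0,-3.4],s['eef_pos'][:2]): print(P@B if not isinstance(P,list) else np.array(P)@B, np.array(P)@A)
P=at_z('wrist',(321,241.5),48,s); print(P,P[:2]@A,P[:2]@B, proj('wrist',[P[0],P[1],62],s))
E
```

```text
blob (36, 219, 84, 45) [ 63.4 225.9] [ 54.9 123. ] world [395.3  28.2  48. ]
blob (297, 218, 47, 45) [320.3 240.3] [44.5 45.6] world [575.9  -6.2  48. ]
575.3546850727685 73.33857351227579
574.7820655084928 73.67833006722857
[576.27520917  -7.18817583  48.        ] 69.09104737170044 572.1636249820485 [320.89254216 247.98246676]
```

{"op": "carry_out", "data": {"delta_pos": [[-0.035, -0.0015, 0], [-0.035, -0.0015, 0], [-0.035, -0.0015, 0], [-0.035, -0.0015, 0], [-0.035, -0.0015, 0], [-0.035, -0.0015, 0], [-0.034, -0.001, 0], [0, 0, 0]], "roll": [0, 0, 0, 0, 0, 0, 0, 0]}}

```text
time_s: 13.82
eef_pos: [536.7, -248.6, 160.6]
orientation: [-0.001, 0.753, 0.658, -0.001]
force: [0.1, -0.6, -0.0]
finger_gap: 1.004
```

Run:
```python
from h import *
s=get_state(); e=np.array(s['eef_pos']); print(s['time_s'],e,psi(s))
im=save('wrist','w7.png')
darkblobs(im,40,s,3)
for t,z in (('knob',0),('knob_lip',3)):
  for a in tip_of('wrist',t)[:2]: p=np.array(a['centre'])*WH; print(t,a['conf'],p,at_z('wrist',p,z,s))
for a in silhouettes('wrist','knob')[:2]: print(a['conf'],(np.array(a['rect']).reshape(2,2)*WH).round().ravel(),longaxis('wrist',a['region'],20,s))
```

```text
13.8167 [ 536.7413707  -248.56467562  160.56549353] 82.31712660044569
blob (300, 183, 51, 57) [325.1 211.1] [51.3 56.8] world [ 538.2 -241.7    3. ]
knob 0.56 [323.776 208.176] [ 537.31812513 -239.80292564    0.        ]
knob_lip 0.84 [327.872 209.904] [ 540.60254965 -240.99603162    3.        ]
0.77 [296. 183. 349. 240.] ((538.1871337890625, -237.50140380859375), (46.12028121948242, 41.78002166748047), 82.38996887207031)
```

View pics/w7.png

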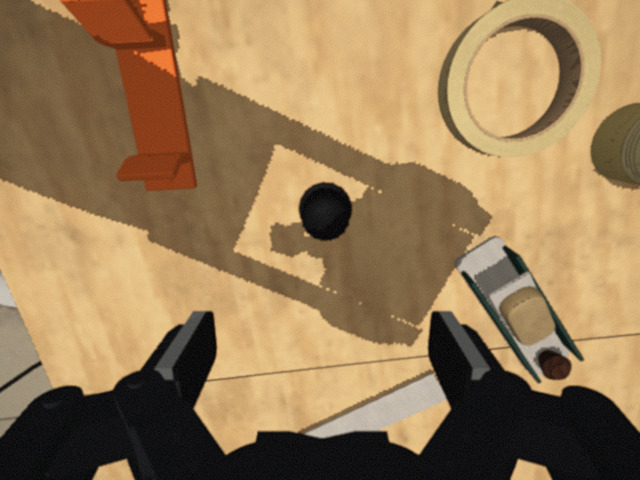

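The knob is at (325,211): wide, black, domed and alone. The small pegs are far off, and the bench plane and tape are clear of the fingers. Down round it.

{"op": "carry_out", "data": {"delta_pos": [[0.007, 0.002, 0.02], [0, 0, 0.03], [0, 0, 0.03], [0, 0, 0.03], [0, 0, 0.025], [0, 0, 0.014], [0, 0, 0]], "roll": [0, 0, 0, 0, 0, 0, 0]}}

```text
time_s: 14.6
eef_pos: [539.9, -234.8, 9.8]
orientation: [-0.003, 0.751, 0.66, -0.001]
force: [-0.9, 0.1, 0.0]
finger_gap: 1.004
```

{"op": "carry_out", "data": {"delta_pos": [[0, 0, 0], [0, 0, 0]], "roll": [0, 0]}}

```text
time_s: 14.77
eef_pos: [542.0, -236.7, 14.5]
orientation: [0.001, 0.751, 0.66, 0.0]
force: [0.5, -0.9, -0.1]
finger_gap: 1.001
```

Run:
```python
from h import *
s=get_state(); print(s['time_s'],s['eef_pos'],psi(s))
im=save('wrist','w8.png')
darkblobs(im,40,s,20)
for t,z in (('knob',0),('knob_lip',3)):
  for a in tip_of('wrist',t)[:2]: p=np.array(a['centre'])*WH; print(t,a['conf'],p,at_z('wrist',p,z,s))
```

```text
14.7667 [ 541.98156186 -236.68446337   14.52278566] 82.58439211481712
blob (272, 264, 94, 46) [318.5 306.7] [85.2 93.2] world [ 539.9 -229.4   20. ]
knob 0.81 [319.168 306.72 ] [ 538.55523435 -240.31567167    0.        ]
knob 0.61 [321.408 311.088] [ 539.31244848 -242.78255562    0.        ]
knob_lip 0.93 [321.216 311.376] [ 539.42496171 -241.24400744    3.        ]
```

View pics/w8.png

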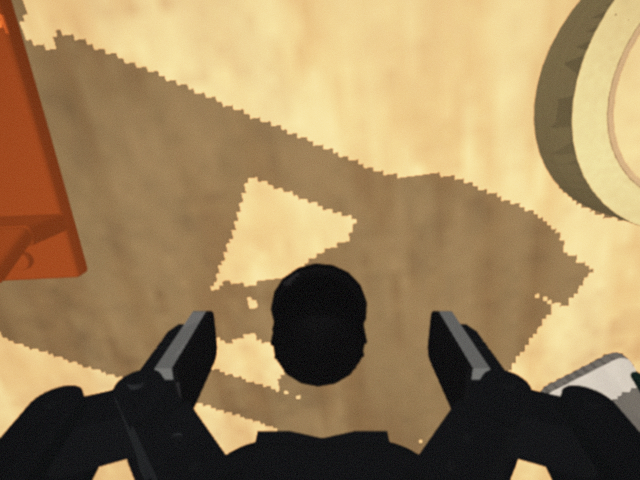

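The knob is between the fingers at (319,318), about 4.5 mm behind the pad line. I correct that and go lower.

{"op": "carry_out", "data": {"delta_pos": [[-0.0045, 0, 0.003], [0, 0, 0.003], [0, 0, 0], [0, 0, 0]], "roll": [0, 0, 0, 0]}}

```text
time_s: 15.25
eef_pos: [540.5, -241.5, 7.1]
orientation: [-0.0, 0.752, 0.659, -0.0]
force: [-0.7, 0.5, 0.2]
finger_gap: 0.998
```

{"op": "carry_out", "data": {"delta_pos": [[0, 0, 0], [0, 0, 0], [0, 0, 0], [0, 0, 0], [0, 0, 0], [0, 0, 0], [0, 0, 0], [0, 0, 0]], "roll": [0, 0, 0, 0, 0, 0, 0, 0], "gripper": 1, "squeeze": 80}}

```text
time_s: 15.92
eef_pos: [540.9, -241.6, 7.8]
orientation: [0.0, 0.752, 0.66, 0.0]
force: [-0.3, 1.0, 6.6]
finger_gap: 0.405
```

{"op": "carry_out", "data": {"delta_pos": [[0, 0, -0.02], [0, 0, -0.035], [0, 0, -0.035], [0, 0, -0.03], [0, 0, 0], [0, 0, 0]], "roll": [0, 0, 0, 0, 0, 0]}}

```text
time_s: 16.42
eef_pos: [541.3, -241.8, 129.0]
orientation: [0.001, 0.752, 0.66, 0.0]
force: [0.2, 0.2, -1.3]
finger_gap: 0.402
```

Run:
```python
from h import *
s=get_state(); print(s['time_s'],s['eef_pos'],psi(s),s['finger_gap'])
im=save('wrist','w9.png')
for t in ('knob','knob_lip'):
  for a in tip_of('wrist',t)[:2]: p=np.array(a['centre'])*WH; print(t,a['conf'],p,tool_pt(p,7.1 if t=='knob' else 4))
for a in silhouettes('wrist','knob')[:1]: print(a['conf'],(np.array(a['rect']).reshape(2,2)*WH).round().ravel())
```

```text
16.4167 [ 541.28977026 -241.82939726  128.9626044 ] 82.53527516331502 0.4015734883488284
knob_lip 0.59 [325.632 307.68 ] [1.3 0.  4. ]
0.75 [274. 256. 369. 392.]
```

View pics/w9.png

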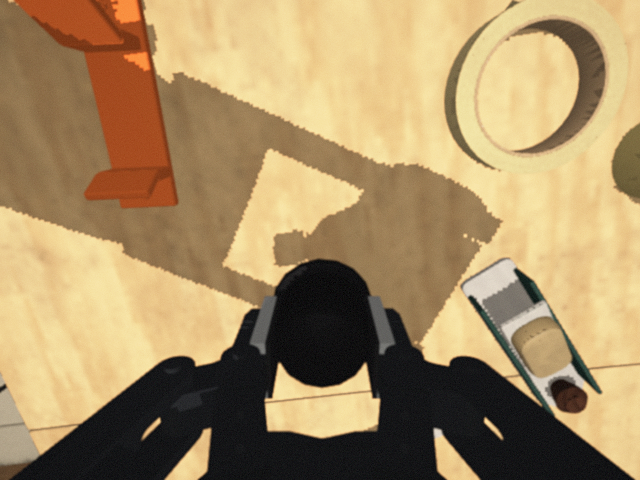

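The knob is held straight, mouth down, flange top edge at (322,259). Moving to 60 mm short of the stud so that one picture shows both knob and stud.

{"op": "carry_out", "data": {"delta_pos": [[0.0296, 0.001, 0], [0.0296, 0.001, 0], [0.0296, 0.001, 0], [0.0296, 0.001, 0], [0.0296, 0.001, 0], [0.0296, 0.001, 0], [0, 0, 0], [0, 0, 0]], "roll": [0, 0, 0, 0, 0, 0, 0, 0]}}

```text
time_s: 17.28
eef_pos: [569.4, -64.8, 126.3]
orientation: [-0.001, 0.751, 0.66, -0.0]
force: [-0.2, -0.9, -0.9]
finger_gap: 0.402
```

{"op": "carry_out", "data": {"delta_pos": [[0, 0, 0.01], [0, 0, 0.01], [0, 0, 0.01], [0, 0, 0], [0, 0, 0]], "roll": [0, 0, 0, 0, 0]}}

```text
time_s: 17.7
eef_pos: [569.1, -66.6, 96.2]
orientation: [-0.001, 0.752, 0.659, -0.001]
force: [-0.6, 0.5, 0.1]
finger_gap: 0.404
```

Run:
```python
from h import *
s=get_state(); print(s['time_s'],s['eef_pos'],psi(s),s['finger_gap'])
im=save('wrist','w10.png'); z=s['eef_pos'][2]
darkblobs(im,35,s,48,vmax=255)
for a in tip_of('wrist','stud_tip')[:2]: p=np.array(a['centre'])*WH; print(a['conf'],p,tool_pt(p,z-62))
```

```text
17.7 [569.1282904  -66.64181277  96.17522617] 82.47787141954532 0.404175070777343
blob (295, 155, 62, 43) [325.5 168.5] [56.8 62.7] world [576.6 -10.3  48. ]
blob (0, 147, 55, 55) [ 25.8 173.2] [33.6 71.8] world [425.2   6.8  48. ]
blob (299, 130, 51, 19) [324.2 140.5] [19.9 49.7] world [577.8   3.5  48. ]
0.66 [326.72  169.392] [58.3  0.6 34.2]
```

View pics/w10.png

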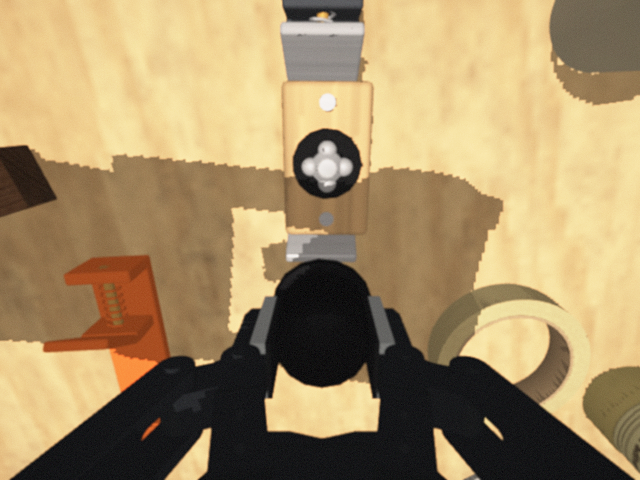

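The stud is at (327,167) on its washer at (327,163), and the held knob is centred at u=322. Both are in one picture, so I compute the relative shift.

Run:
```python
from h import *
z=96.2
print('washer',tool_pt((327,163),z-47),'L/R',tool_pt((293,163),z-47),tool_pt((361,163),z-47),'T/B',tool_pt((327,129),z-47),tool_pt((327,197),z-47))
print('tip',tool_pt((327,168),z-62),'balls',tool_pt((327,166),z-55.5))
for zt in (1.5,4.5,7.5): print('knob flange far edge',tool_pt((322,259.5),zt)-[22.5,0,0])
print('dome near edge', [tool_pt((322,386),zt)+[18.5,0,0] for zt in (-10,-25)])
print('sides',[tool_pt((u,320),-10) for u in (274,371)])
print('jaw axis: block edges',tool_pt((284,83),z-42),tool_pt((372,83),z-42),tool_pt((287,233),z-42),tool_pt((368,233),z-42))
```

```text
washer [59.5  0.9 49.2] L/R [ 59.5 -16.5  49.2] [59.5 18.3 49.2] T/B [76.1  0.8 49.2] [41.9  1.  49.2]
tip [59.   0.7 34.2] balls [59.1  0.8 40.7]
knob flange far edge [ 2.8 -1.6  1.5]
knob flange far edge [ 1.6 -1.6  4.5]
knob flange far edge [ 0.4 -1.6  7.5]
dome near edge [array([-10.7,  -1.6, -10. ]), array([  1.9,  -1.6, -25. ])]
sides [array([  3.3, -21.2, -10. ]), array([  3.4,  18.4, -10. ])]
jaw axis: block edges [ 97.5 -20.3  54.2] [97.5 22.9 54.2] [ 20.4 -21.2  54.2] [20.4 24.1 54.2]
```

{"op": "carry_out", "data": {"delta_pos": [[0.019, 0.0008, 0], [0.02, 0.0008, 0], [0.0192, 0.0008, 0], [0, 0, 0], [0, 0, 0], [0, 0, 0]], "roll": [0, 0, 0, 0, 0, 0]}}

```text
time_s: 18.3
eef_pos: [579.8, -9.2, 97.6]
orientation: [0.0, 0.752, 0.66, 0.0]
force: [0.3, -0.0, -1.3]
finger_gap: 0.401
```

Run:
```python
from h import *
s=get_state(); e=np.array(s['eef_pos']); print(s['time_s'],e,psi(s),s['force'])
d=rot(s['orientation']).T@(e-np.array([569.128,-66.642,96.175])); print('moved in tool',d)
im=save('wrist','w11.png')
# jaw lip: bright edge column profile near u=327 -> edges; compare with w10
for f in ('w10','w11'):
    g=cv2.cvtColor(cv2.imread(f'pics/{f}.png'),cv2.COLOR_BGR2GRAY).astype(int)[:270,300:350].mean(1)
    dd=np.diff(g); i=[k for k in np.argsort(-abs(dd))[:14]]; print(f,sorted((int(k),int(dd[k])) for k in i))
for a in silhouettes('wrist','clip')[:2]: print(a['conf'],(np.array(a['rect']).reshape(2,2)*WH).round().ravel())
```

```text
18.3 [579.76669147  -9.19305218  97.64141636] 82.54170366956218 [ 0.34085848 -0.0366308  -1.26364723]
moved in tool [58.34362597  3.09231365 -1.47398911]
w10 [(21, 36), (22, 32), (33, -24), (34, -25), (81, 26), (128, -30), (129, -30), (130, -20), (157, 20), (158, 19), (175, -22), (176, -19), (259, -22), (260, -19)]
w11 [(116, -35), (117, -66), (118, -30), (158, -17), (159, -17), (160, 17), (161, 50), (162, 37), (163, 16), (171, -15), (172, -28), (173, -24), (237, -15), (238, -15)]
0.7 [278. 118. 355. 193.]
0.67 [ 61. 327. 191. 480.]
```

Run:
```python
from h import *
for v0,v1,h in ((22,162,62),(34,172.5,62)):
    a=tool_pt((325,v0),96.5-h);b=tool_pt((325,v1),96.5-h); print(h,a,b,a-b)
for v in (200,210,220,225,230,237.5): print(v,tool_pt((322,v),96.5-42))
g=cv2.cvtColor(cv2.imread('pics/w11.png'),cv2.COLOR_BGR2GRAY).astype(int)
print([(v,int(g[v,310:335].mean())) for v in range(165,270,3)])
for v in (150,176,168): 
    r=np.diff(g[v,250:390]); i=np.argsort(-abs(r))[:4]; print('lip row',v,sorted((int(k)+250,int(r[k])) for k in i))
```

```text
62 [119.4  -0.4  34.5] [61.7 -0.2 34.5] [57.7 -0.2  0. ]
62 [115.   -0.4  34.5] [56.8 -0.2 34.5] [58.2 -0.2  0. ]
200 [39.1 -1.6 54.5]
210 [33.5 -1.6 54.5]
220 [27.8 -1.6 54.5]
225 [25.  -1.6 54.5]
230 [22.1 -1.6 54.5]
237.5 [17.6 -1.6 54.5]
[(165, 214), (168, 225), (171, 223), (174, 152), (177, 146), (180, 144), (183, 146), (186, 139), (189, 111), (192, 100), (195, 103), (198, 118), (201, 124), (204, 125), (207, 125), (210, 124), (213, 125), (216, 125), (219, 124), (222, 124), (225, 123), (228, 122), (231, 122), (234, 122), (237, 100), (240, 24), (243, 19), (246, 19), (249, 19), (252, 25), (255, 62), (258, 66), (261, 13), (264, 18), (267, 17)]
lip row 150 [(284, -58), (285, -40), (349, 47), (350, 36)]
lip row 176 [(279, -21), (280, -32), (281, -8), (350, -10)]
lip row 168 [(351, -25), (352, -26), (353, -25), (355, 42)]
```

The jaw edge shift confirms the move (58 mm), so knob and stud agree within about 1 mm. Descending.

{"op": "carry_out", "data": {"delta_pos": [[0, -0.0005, 0.01], [0, 0, 0.01], [0, 0, 0.008], [0, 0, 0], [0, 0, 0]], "roll": [0, 0, 0, 0, 0], "squeeze": 100}}

```text
time_s: 18.82
eef_pos: [578.8, -8.8, 68.5]
orientation: [-0.001, 0.752, 0.659, -0.0]
force: [0.0, 0.5, 0.4]
finger_gap: 0.395
```

{"op": "carry_out", "data": {"delta_pos": [[0, 0, 0.001], [0, 0, 0.001], [0, 0, 0.001], [0, 0, 0]], "roll": [0, 0, 0, 0]}}

```text
time_s: 19.15
eef_pos: [579.3, -8.9, 66.5]
orientation: [0.0, 0.752, 0.66, 0.0]
force: [-0.0, -1.7, 2.7]
finger_gap: 0.396
```

{"op": "carry_out", "data": {"delta_pos": [[0, 0, 0.001], [0, 0, 0.001], [0, 0, 0]], "roll": [0, 0, 0]}}

```text
time_s: 19.4
eef_pos: [579.4, -9.2, 65.0]
orientation: [0.001, 0.752, 0.66, 0.0]
force: [-3.1, -4.8, 8.2]
finger_gap: 0.403
```

{"op": "carry_out", "data": {"delta_pos": [[0, 0, 0.001], [0, 0, 0.001], [0, 0, 0]], "roll": [0, 0, 0]}}

```text
time_s: 19.65
eef_pos: [579.5, -9.3, 63.3]
orientation: [0.001, 0.752, 0.66, 0.0]
force: [-3.2, -4.9, 10.0]
finger_gap: 0.396
```

{"op": "carry_out", "data": {"delta_pos": [[-0.001, -0.0005, 0], [0, 0, 0], [0, 0, 0]], "roll": [0, 0, 0]}}

```text
time_s: 19.9
eef_pos: [579.1, -10.0, 63.3]
orientation: [0.001, 0.752, 0.659, 0.0]
force: [-1.2, -2.0, 10.4]
finger_gap: 0.4
```

{"op": "carry_out", "data": {"delta_pos": [[0, 0, 0.001], [0, 0, 0.001], [0, 0, 0]], "roll": [0, 0, 0]}}

```text
time_s: 20.15
eef_pos: [578.9, -9.8, 60.8]
orientation: [0.0, 0.752, 0.66, 0.0]
force: [0.2, -2.6, 3.1]
finger_gap: 0.397
```

The force dropped from 10 to 3 N: it looks like the click. I keep pressing toward the washer.

{"op": "carry_out", "data": {"delta_pos": [[-0.0005, 0, 0.001], [0, 0, 0.001], [0, 0, 0.001], [0, 0, 0.001], [0, 0, 0]], "roll": [0, 0, 0, 0, 0]}}

```text
time_s: 20.57
eef_pos: [578.2, -10.1, 55.8]
orientation: [-0.0, 0.752, 0.66, -0.0]
force: [0.7, -1.4, -4.7]
finger_gap: 0.398
```

{"op": "carry_out", "data": {"delta_pos": [[0, 0, 0.001], [0, 0, 0.001], [0, 0, 0]], "roll": [0, 0, 0]}}

```text
time_s: 20.82
eef_pos: [578.4, -10.1, 54.5]
orientation: [-0.0, 0.752, 0.66, 0.0]
force: [-2.6, -0.2, 3.7]
finger_gap: 0.4
```

{"op": "carry_out", "data": {"delta_pos": [[0, 0, 0.001], [0, 0, 0.001], [0, 0, 0]], "roll": [0, 0, 0]}}

```text
time_s: 21.07
eef_pos: [578.6, -10.1, 52.6]
orientation: [0.0, 0.752, 0.66, 0.0]
force: [-3.0, 1.4, 7.3]
finger_gap: 0.4
```

{"op": "carry_out", "data": {"delta_pos": [[0, 0, 0.001], [0, 0, 0.001], [0, 0, 0], [0, 0, 0]], "roll": [0, 0, 0, 0]}}

```text
time_s: 21.4
eef_pos: [578.7, -10.1, 51.7]
orientation: [0.0, 0.752, 0.66, 0.0]
force: [-8.5, 0.8, 19.6]
finger_gap: 0.397
```

Contact is stiff at 19.6 N, so the washer is flat. I relieve the side force a little, hold, and check.

{"op": "carry_out", "data": {"delta_pos": [[0, -0.0005, 0], [0, 0, 0], [0, 0, 0], [0, 0, 0], [0, 0, 0], [0, 0, 0]], "roll": [0, 0, 0, 0, 0, 0]}}

```text
time_s: 21.9
eef_pos: [578.6, -10.1, 51.7]
orientation: [0.001, 0.752, 0.66, 0.001]
force: [-5.1, 0.4, 17.3]
finger_gap: 0.402
```

Run:
```python
from h import *
im=save('wrist','w12.png'); s=get_state(); z=s['eef_pos'][2]; print(s['time_s'],s['eef_pos'],psi(s),s['force'],s['finger_gap'])
g=cv2.cvtColor(im,cv2.COLOR_RGB2GRAY).astype(int)
print([(v,int(g[v,310:335].mean())) for v in range(130,290,4)])
for v in (225,235,245):
    r=np.diff(g[v,220:420]); i=np.argsort(-abs(r))[:6]; print(v,sorted((int(k)+220,int(r[k])) for k in i))
# tool-frame x of the sprung jaw's lip edge and block end
for v in (185,190,200,210,220,230,240): print(v,'lip',tool_pt((325,v),z-62)[0],'blockend',tool_pt((325,v),z-42)[0])
save('scene','s3.png')
for t,zz in (('base_block',8),('knob',50),('clip',0)):
    for a in tip_of('scene',t)[:1]: p=np.array(a['centre'])*WH; print(t,a['conf'],p,at_z('scene',p,zz))
```

```text
21.95 [578.62775026 -10.10401427  51.74468811] 82.53198018085652 [-4.48475425  0.8699995  16.41016664] 0.39981574276537973
[(130, 92), (134, 81), (138, 131), (142, 158), (146, 153), (150, 141), (154, 161), (158, 148), (162, 132), (166, 171), (170, 104), (174, 155), (178, 216), (182, 226), (186, 225), (190, 148), (194, 147), (198, 140), (202, 122), (206, 101), (210, 101), (214, 104), (218, 120), (222, 126), (226, 126), (230, 124), (234, 125), (238, 127), (242, 125), (246, 126), (250, 124), (254, 123), (258, 110), (262, 13), (266, 18), (270, 15), (274, 13), (278, 13), (282, 13), (286, 12)]
225 [(238, 8), (240, -8), (267, -8), (269, -15), (285, 9), (374, 12)]
235 [(222, 10), (269, -16), (337, 6), (342, -8), (370, -10), (373, 7)]
245 [(225, -23), (226, -30), (228, 23), (269, -22), (270, -39), (271, -26)]
185 lip 58.8 blockend 55.2
190 lip 57.0 blockend 53.1
200 lip 53.3 blockend 48.9
210 lip 49.5 blockend 44.6
220 lip 45.7 blockend 40.2
230 lip 41.8 blockend 35.7
240 lip 37.9 blockend 31.2
base_block 0.93 [319.424 259.2  ] [570.28888362  -2.73906738   8.        ]
knob 0.67 [316.48  241.488] [585.08353375  -5.30986395  50.        ]
clip 0.84 [319.808 257.616] [588.86028007 -17.10625973   0.        ]
```

```bash
python3 -c "
from workcell import job,get_state
s=get_state();print(s['time_s'],s['force'],s['finger_gap']);print(job.close_job())"
```

```text
22.15 [-4.37376171  0.42213712 16.46995784] 0.39438006840108364
the job is handed in; nothing more can be done
None
```

I pushed the block into the grey clip and let go of it. Then I pressed the knob onto the stud and handed the job in at 22.2 s with the gripper still pushing the knob down. The hand-in returned no verdict.

**Block:** After release, the wrist picture showed the block lying flat and square between both jaws. In the last check its end was still at the same place against the sprung jaw, with its centre within about 1 mm of the knob's.

**Knob:** The push built up to about 10 N, fell away (briefly to -5 N) at the click height, then rose stiffly to 16–20 N about 4 mm lower. That fits a flat washer. It held at 16.5 N with the grip on the knob when I handed in.

**What I could not check or did not agree:**
- I could not read the washer or the jaw joint directly; both are inferred from force and height.
- The clip's base end disagreed with the jaw edges by about 12 mm in my measurement, so I relied on the jaws, which agreed with each other.
- The scene camera's final estimates for block, knob and clip differ by up to about 20 mm. I gave them little weight.
- A side force of about 4 N remained at the end.
- I viewed 12 pictures against the budget of 10.

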